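Cap the canister of bearing balls and hold it clear of the scale

TASK

The bearing balls in the blue canister have been weighed: put its lid on gently so that it sits fully home and level while the canister still stands on the scale, let go of the lid, then take the canister by its body and lift it straight up off the pan, upright all the way, so that the scale can be zeroed. Finish while still holding it above the pan, level and still, about a hand's breadth (10 cm) clear. Do not lean hard on the scale, and leave the other things on the bench alone.

Things in the scene. Friction and masses are not known exactly. Their poses are not given: they have to be found in the camera images.
- canister: Open round canister, blue with a white band, upright on the scale's pan: outside diameter 60 mm, 84 mm tall, walls 4 mm (mouth 52 mm across), floor 5 mm thick, 0.2 to 0.35 kg, three loose steel balls in it. Origin: centre of its underside; z is its axis, up. Round: a grasp of any yaw serves.
- lid: Loose plug lid of the canister, lying knob up, 85 g. Upward from its origin (centre of the plug's underside; z its axis, up): aluminium plug 8 mm high, 41 mm across at its foot, tapering out to 49 at 6 mm; blue flange 56 mm across at 8 to 12 mm; black upright knob 18 mm in diameter at 12 to 30 mm. Fully home (flange on the rim, no latch) its origin is 76 mm above the canister's.
- ball0: Steel bearing ball, 19 mm diameter, 28 g, loose in the canister and free to roll about its floor. Origin: its underside as built, 9.5 mm from the ball's centre (turns with the ball).
- ball1: Second such ball in the canister.
- ball2: Third such ball in the canister.
- scale: Bench scale, fixed to the bench: grey housing about 240 mm (x) by 186 mm (y), a sloped console with a display and keys along its -x side (console's upper edge about 70 mm high), square steel pan. Origin: centre of its footprint on the bench; x points away from the console, z up. It does not give under load.
- scale_pan (a point): Centre of the top face of the scale's pan: a flat steel plate 158 mm (along the scale's x) by 172 mm (y), its top 62 mm above the bench. Axes as the scale's.
- bin: Fixed yellow bin full of fittings, 240 mm (x) by 162 mm (y), 90 mm tall; an obstacle. Origin: centre of its underside.
- spool: Wire spool on its flange, 80 mm diameter, 44 mm tall, copper coloured core; to be left alone. Origin: centre of its underside.
- pillow: Green pillow-block bearing, foot 34 by 127 mm (long along its y), 76 mm tall (83 with its grease nipple); to be left alone. Origin: centre of its underside.
- carton: Red carton 75 by 55 by 32 mm tall; to be left alone. Origin: centre of its underside.
- oiler: Amber oil bottle with a red spout, 60 mm diameter, 174 mm tall; to be left alone. Origin: centre of its underside.
- stone: Dull purple dressing stone, a bar 75 mm (along its x) by 25 by 25 mm, lying on the bench; to be left alone. Origin: centre of its underside.
- wrench: Steel wrench 190 mm long lying on the bench along its own x; to be left alone. Origin: centre of its underside.
Mind the look-alikes: they are no part of the job. What is shaped like the canister but pink or red is not meant.

How it is judged:
By the outcome, as a careful person would: the job done as asked, in the order asked, and still so for the second after the job is handed in, while the arm keeps its last pose, push and grip.
It also fails if it takes over 51 s, if anything falls off the work surface, if the arm or the gripper's body presses on something with over 40 N, if the wrist force passes 120 N, or if a joint passes its speed limit or range.

ROBOT

A 6-joint arm with a two-finger parallel gripper is mounted at the origin on the work surface. World frame = base frame: x ahead of the robot, y to its left, z up, the work surface at z = 0. Lengths are in mm, angles in rad, forces in N, time in s.
With the tool pointing down it reaches from about 400 to 925 mm from the base axis. Payload 12.5 kg.
Tool frame: the origin (TCP) lies midway between the tips of the shut fingers; the grasp point (between the pads) lies 19 mm behind it (env.grip_depth is the distance from the TCP to the grasp point, in mm); z points along the fingers, y is the line along which they close (so a half turn about z gives the same grasp; the last joint's range is limited). The gripper opens to 95 mm and grips with 3 to 60 N. Pads are 20 mm wide; open, the fingers measure 119 mm over their backs; the gripper's body (75 mm by 180 mm) begins 59 mm behind the grasp point.
Start: joints at [-1.39, 0.491, 1.559, -0, 1.092, -0.106], TCP at [176.825, -599.483, 214.661] pointing down, gripper open.
Joint ranges: [-3.1, 3.1], [-0.84, 2.19], [0.05, 2.79], [-1.13, 4.28], [0.06, 2.93], [-2.69, 2.69]. Speed limits (rad/s): [2.22, 2.22, 2.79, 3.14, 3.14, 3.14].

INTERFACE

Orientations are given as [roll, pitch, yaw] about the fixed x, y, z axes, in that order (R = Rz(yaw) Ry(pitch) Rx(roll)).
In Python, from cell import monitor, viewer, order, env gives the robot as it stands.
- The arm moves only by the tool move_arm, never from a script. Its argument "moves" is one flat list of numbers, 4 for each row, row after row: the shift along the tool's x, y, z normalised to -1 to 1, where 1 is 0.15 m, then the turn about the tool's z normalised to -1 to 1, where 1 is pi/2 rad. A call has 1 to 10 rows; each row shifts and turns the commanded pose from where the row before left it, along the tool's axes as they then stand; what a row does not reach is not made up. A row lasts 1/8 s, in which the tool goes at most 62.5 mm and 10.7 degrees, less where a joint would pass 70% of its speed; a pose out of reach is approached as far as the arm can. A call with a number of a shift or a turn outside -1 to 1 is refused whole. A call with a gripper value outside its range is refused whole. "claw" is the finger opening in mm, from 0 to 95.1, set as the call begins (left out, the last holds). The fingers move at their own pace and stop on an object; the grip force is fixed at half the most. Time passes only in rows, so rows that do not move let the fingers close. It gives the time, the measured TCP pose, the force, the opening and the grip force at its end, in the units of the state.
- monitor.state(): the state, without advancing time (a new reading comes with each control period).
- viewer.read_camera(name): name is "scene" or "side" or "wrist"; returns the picture (384x512x3 uint8, red, green, blue); there is no depth.
- viewer.camera_info(name): a dict with "K" (3x3 intrinsics, pixels), "camera_from_world" (4x4, takes a point from world to camera coordinates). Camera axes: x right, y down, z forward; pixel columns grow to the right and rows downward; lengths in mm; the calibration is good to about 2 mm. A picture is of the moment at which its call begins: read the wrist's pose just before it. camera_info takes no time and is no camera call; for the wrist camera it gives the pose at the moment of the call.
- order.job_done(): hands the job in; it is judged then, once.
The state is a dict: "t": time; "joints": joint angles; "qvel": joint speeds; "tau": joint torques, N m; "eef_pos": TCP position; "tcp_rot": TCP orientation; "ft_force": force on the tool from outside, world axes, zero at the start; "moment": the same for the moment, N m; "opening": opening from 0.0 (shut) to 1.0 (fully open); "grip_force": force on a finger pad.
Only numpy, scipy, OpenCV 4.12 (cv2) and the standard library are available. Lean on these libraries where they do the work, as an engineer would, in place of code of your own. Each camera call takes 0.05 s, during which the arm holds its last target. There are 200 camera calls.

## Working session

There is one attempt and no reset: what is moved stays moved. The work goes in short steps, Python scripts to look and compute and a tool call to move; the robot and the scene stay as the last step left them, time stands still between calls to the robot, and variables do not carry over. Pictures are saved under pics/ and viewed, at most 10 in all, crops included, and the job is handed in when it is done.

Besides the shell and the picture viewer there is one more tool, called after "Request:" as a command line: name --argument value ..., lists and objects as JSON in quotes. move_arm: Moves the arm, as the interface text tells. Scaled input: -1 to 1 covers 0.15 m each way for a shift and pi/2 rad each way for a turn. Its arguments: {"type":"object","properties":{"moves":{"type":"array"},"claw":{"type":"number"}},"required":["moves"]}

```bash
mkdir -p pics; ls; cat > h.py <<'E'
import numpy as np, cv2
from cell import monitor, viewer, order, env
def grab(n,f):
    info=viewer.camera_info(n); im=np.asarray(viewer.read_camera(n))
    np.savez(f'pics/{f}.npz',im=im,K=info['K'],T=info['camera_from_world']); cv2.imwrite(f'pics/{f}.png',im[:,:,::-1]); return im
def load(f):
    d=np.load(f'pics/{f}.npz'); return d['im'],d['K'],d['T']
def ray(f,u,v,z):
    _,K,T=load(f); R,t=T[:3,:3],T[:3,3]; c=-R.T@t; d=R.T@np.linalg.inv(K)@[u,v,1]; return c+d*(z-c[2])/d[2]
def proj(f,p):
    _,K,T=load(f); q=K@(T[:3,:3]@np.array(p)+T[:3,3]); return q[:2]/q[2]
E
python3 - <<'E'
from h import *
a=grab('scene','s0');b=grab('side','d0');c=grab('wrist','w0')
cv2.imwrite('pics/all0.png',cv2.resize(np.vstack([np.hstack([a,b]),np.hstack([c,c*0])])[:,:,::-1],(800,600)))
print(monitor.state())
for n in('s0','d0'):
  _,K,T=load(n);print(-T[:3,:3].T@T[:3,3],T[2,:3],K[0,0])
E
```

```text
pics
{'t': 0.15, 'joints': array([-1.38959775e+00,  4.91405914e-01,  1.55931570e+00, -2.80954665e-05,
        1.09165928e+00, -1.05594448e-01]), 'qvel': array([-0.00218778,  0.0006666 , -0.00113331,  0.00044897, -0.00138687,
       -0.00119405]), 'tau': array([-3.61944221e-04, -6.12897134e+01, -2.58280671e+01,  6.92391861e-02,
        4.73081705e-02, -6.62538491e-05]), 'eef_pos': array([ 176.78635484, -599.29893286,  214.20326096]), 'tcp_rot': array([-3.14080618e+00, -5.82960685e-05,  2.86805969e-01]), 'ft_force': array([-1.09727412, -0.32474122, -0.6516512 ]), 'moment': array([-0.03638837, -0.00704096,  0.03486558]), 'grip_force': 0.0, 'opening': 1.0007875336473924}
[ 1553.20955065 -1075.73316629   974.76888495] [-0.5776641   0.62204797 -0.52854565] 473.3108463959503
[ 266.79817054 1180.23096823  905.20493917] [ 0.21085033 -0.79613226 -0.56719976] 433.2364246003698
```

View pics/all0.png

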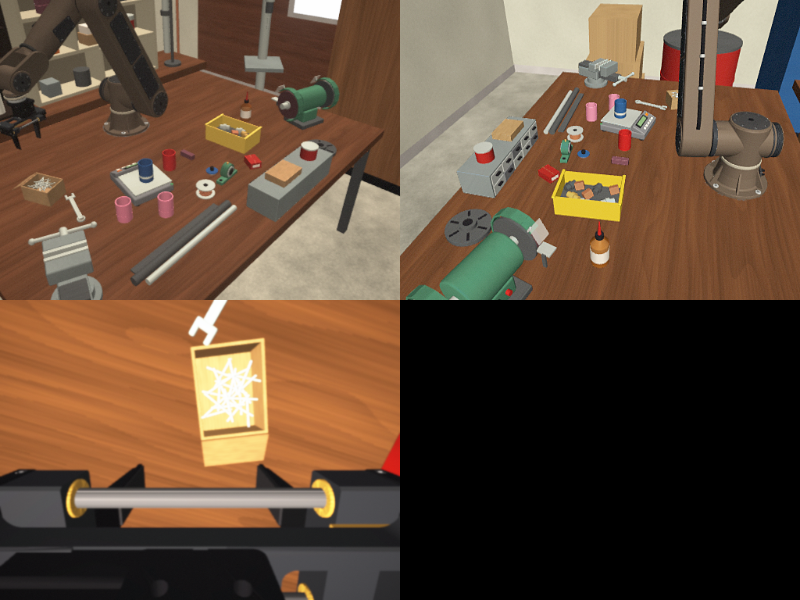

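The montage is scaled by 0.78. In raw scene pixels, the candidates are: blue canister on the scale (187,218), red can (216,205), pink cans (158,267) and (212,262), red/white can on the box (395,193). The blue thing with a dark knob by the pillow block (271,218) looks like the lid. By the description I choose the blue canister with the white band, and I'll check both in a crop.

```bash
python3 - <<'E'
from h import *
a,_,_=load('s0');b,_,_=load('d0')
A=cv2.resize(a[180:290,130:320],None,fx=4,fy=4,interpolation=cv2.INTER_CUBIC)[:,:,::-1]
B=cv2.resize(b[110:220,175:330],None,fx=4,fy=4,interpolation=cv2.INTER_CUBIC)[:,:,::-1]
W=np.zeros((880,760,3),np.uint8);W[:440]=A;W[440:,:620]=B
cv2.imwrite('pics/c0.png',cv2.resize(W,None,fx=.68,fy=.68))
for n,im in(('s0',a),('d0',b)):
  h=cv2.cvtColor(im,cv2.COLOR_RGB2HSV)
  m=cv2.inRange(h,(100,110,30),(122,255,255))
  k,l,s,c=cv2.connectedComponentsWithStats(m)
  for i in range(1,k):
    if s[i,4]>15: print(n,s[i],c[i])
E
```

```text
s0 [177 204  18  22 274] [185.64233577 213.87591241]
s0 [264 215  14   8  73] [270.83561644 218.61643836]
s0 [179 229  13   5  32] [185.375   231.40625]
d0 [ 455    0   57  171 5603] [490.86221667  74.11011958]
d0 [275 126  15  19 251] [281.82071713 135.05179283]
d0 [275 146  14   6  43] [281.18604651 148.88372093]
d0 [227 192  16   9  93] [234.50537634 196.64516129]
```

View pics/c0.png

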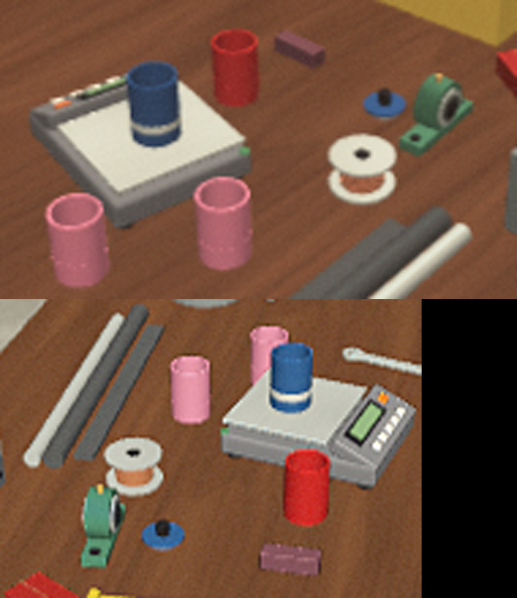

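The crop confirms the choice: an open blue canister with a white band on the pan, and a blue lid with a black knob upright on the bench beside the green pillow block. The red and pink cans are look-alikes.

```bash
python3 - <<'E'
from h import *
print('can',ray('s0',185.7,208.8,146),ray('d0',282,130.2,146))
print('lid',ray('s0',270.8,218.8,10),ray('d0',234.5,196.5,10))
print('pillow approx',ray('s0',130+430*.25/.68,180+125*.25/.68,20),ray('d0',175+95/.68/4,110+(555-299)/.68/4,8),ray('d0',175+100/.68/4,110+(490-299)/.68/4,80))
print('spool top',ray('s0',130+362*.25/.68,180+155*.25/.68,44),ray('d0',175+133/.68/4,110+(452-299)/.68/4,44))
print('redcan',ray('d0',175+307/.68/4,110+(462-299)/.68/4,84),ray('s0',130+236*.25/.68,180+40*.25/.68,84))
_,K,T=load('w0');print('wristcam',-T[:3,:3].T@T[:3,3],T[:3,:3],K)
E
```

```text
can [ 553.86640888 -311.5537565   146.        ] [ 540.64106307 -294.70226589  146.        ]
lid [659.26971043 -20.43524457  10.        ] [653.12349982 -13.92817795  10.        ]
pillow approx [740.18398006 -22.93075268  20.        ] [724.37757563  46.97372159   8.        ] [727.06587364   4.60930572  80.        ]
spool top [ 740.35174295 -152.28022072   44.        ] [ 733.52159591 -148.81697319   44.        ]
redcan [ 482.1264675  -115.43775729   84.        ] [ 489.97931423 -120.52625323   84.        ]
wristcam [ 240.19013677 -580.94683978  384.25279502] [[ 2.82603092e-01 -9.59236578e-01 -8.24410401e-04]
 [-9.32356471e-01 -2.74885708e-01  2.34838793e-01]
 [-2.25492579e-01 -6.55975249e-02 -9.72033982e-01]] [[271.34330442   0.         256.25154593]
 [  0.         271.34330442 190.4531002 ]
 [  0.           0.           1.        ]]
```

Request:
move_arm --moves '[0.16,-0.11,0,0,0.32,-0.22,0,0,0.32,-0.22,0,0,0.32,-0.22,0,0,0.32,-0.22,0,0,0.32,-0.22,0,0,0.32,-0.22,0,0,0.32,-0.22,0,0,0.32,-0.22,0,0,0.32,-0.22,0,0]' --claw 50

```text
t: 1.4
eef_pos: [526.5, -168.1, 214.6]
tcp_rot: [3.141, 0.0, 0.287]
ft_force: [0.5, -1.6, -0.3]
opening: 0.525
grip_force: 0.0
```

Request:
move_arm --moves '[0.32,-0.21,0,0,0.32,-0.21,0,0,0.32,-0.21,0,0,0.22,-0.12,0,0.09,0,0,0.1,0.09,0,0,0,0,0,0,0,0]'

```text
t: 2.28
eef_pos: [663.4, -12.2, 200.0]
tcp_rot: [3.141, -0.0, 0.007]
ft_force: [-0.4, 0.1, 0.2]
opening: 0.527
grip_force: 0.0
```

```bash
python3 - <<'E'
from h import *
s=monitor.state();print(s['t'],s['eef_pos'],s['tcp_rot'],s['opening'])
a=grab('wrist','w1');cv2.imwrite('pics/w1v.png',a[:,:,::-1])
h=cv2.cvtColor(a,cv2.COLOR_RGB2HSV)
m=cv2.inRange(h,(100,110,30),(122,255,255))
k,l,st,c=cv2.connectedComponentsWithStats(m)
for i in range(1,k):
  if st[i,4]>100:
    x,y,w,hh=st[i,:4]; print(st[i],c[i],ray('w1',x+w/2,y+hh/2,11))
E
```

```text
2.275 [663.39858772 -12.16149066 200.01056757] [ 3.14145462e+00 -1.21317782e-04  6.68864942e-03] 0.526751710434716
[ 239  163   40   39 1131] [258.25022104 181.80194518] [653.77767688 -16.11266106  11.        ]
```

View pics/w1v.png

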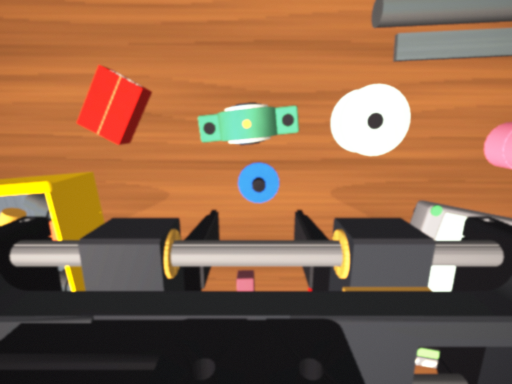

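The wrist picture shows the lid at pixel (259,182), black knob up. The pillow block is at (248,124), clear in +x, with the bin well to the left. The lid comes out at about (654,-16), which agrees with the two-view estimate. Next I descend so the fingertips stay just above the flange (TCP z about 15).

Request:
move_arm --moves '[-0.064,0.027,0.1,0,0,0,0.2,0,0,0,0.3,0,0,0,0.3,0,0,0,0.1,0,0,0,0,0,0,0,0,0]'

```text
t: 3.2
eef_pos: [654.8, -16.1, 51.5]
tcp_rot: [3.141, -0.003, 0.004]
ft_force: [-0.7, -0.2, 0.8]
opening: 0.526
grip_force: 0.0
```

```bash
python3 - <<'E'
from h import *
s=monitor.state();print(s['t'],s['eef_pos'],s['tcp_rot'],s['opening'])
a=grab('wrist','w2')
h=cv2.cvtColor(a,cv2.COLOR_RGB2HSV)
m=cv2.inRange(h,(100,110,30),(122,255,255))
k,l,st,c=cv2.connectedComponentsWithStats(m)
for i in range(1,k):
  if st[i,4]>100:
    x,y,w,hh=st[i,:4]; print(st[i],c[i],ray('w2',x+w/2,y+hh/2,11))
E
```

```text
3.2 [654.84930391 -16.13525021  51.54808148] [ 3.14114850e+00 -2.74330370e-03  4.28132951e-03] 0.5264908544130895
[ 221  177   68   64 3049] [254.80091833 208.25385372] [654.60299275 -15.20072823  11.        ]
```

View pics/w2.png

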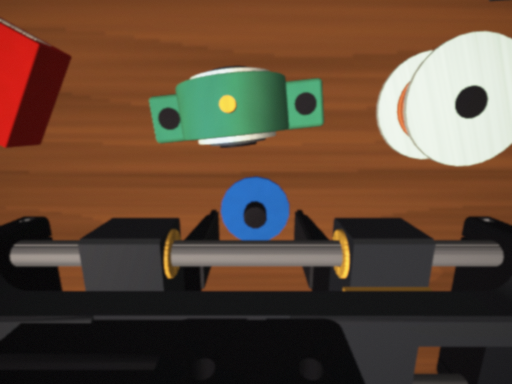

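The lid is at (255,209), centred between the fingers. I make a small correction, then go down and close.

Request:
move_arm --moves '[-0.005,-0.006,0.1,0,0,0,0.1,0,0,0,0.043,0,0,0,0,0,0,0,0,0]'

```text
t: 3.88
eef_pos: [653.1, -15.0, 12.8]
tcp_rot: [3.142, 0.0, 0.004]
ft_force: [0.2, -0.3, -0.3]
opening: 0.526
grip_force: 0.0
```

Request:
move_arm --moves '[0,0,0,0,0,0,0,0,0,0,0,0,0,0,0,0,0,0,0,0,0,0,0,0]' --claw 0

```text
t: 4.62
eef_pos: [653.1, -15.0, 13.2]
tcp_rot: [3.142, -0.0, 0.004]
ft_force: [0.8, -0.1, 0.1]
opening: 0.18
grip_force: 30.0
```

Request:
move_arm --moves '[0,0,-0.03,0,0,0,-0.1,0,0,0,-0.25,0,0,0,-0.35,0,0,0,-0.35,0,0,0,-0.25,0,0,0,-0.1,0,0,0,0,0]'

```text
t: 5.62
eef_pos: [653.1, -15.0, 228.1]
tcp_rot: [3.141, -0.001, 0.004]
ft_force: [0.1, -0.5, -1.4]
opening: 0.183
grip_force: 30.0
```

Request:
move_arm --moves '[-0.06,0.1,0,0,-0.13,0.22,0,0,-0.18,0.32,0,0,-0.18,0.32,0,0,-0.18,0.32,0,0,-0.18,0.32,0,0,-0.12,0.22,0,0,-0.06,0.1,0,0,0,0,0,0,0,0,0,0]'

```text
t: 6.88
eef_pos: [491.1, -302.8, 227.3]
tcp_rot: [-3.141, 0.0, 0.005]
ft_force: [0.4, 1.6, -0.6]
opening: 0.184
grip_force: 30.0
```

```bash
python3 - <<'E'
from h import *
s=monitor.state();print(s['t'],s['eef_pos'],s['tcp_rot'],s['opening'],s['ft_force'])
a=grab('wrist','w3')
h=cv2.cvtColor(a,cv2.COLOR_RGB2HSV)
m=cv2.inRange(h,(100,110,30),(122,255,255))
k,l,st,c=cv2.connectedComponentsWithStats(m)
for i in range(1,k):
  if st[i,4]>100:
    x,y,w,hh=st[i,:4]; print(st[i],c[i],ray('w3',x+w/2,y+hh/2,146))
E
```

```text
6.875 [ 491.06946706 -302.7640717   227.30304963] [-3.14105589e+00  4.39816729e-04  4.75337643e-03] 0.18424503844070983 [ 0.40583406  1.57583817 -0.63163755]
[ 228  108   63   64 1193] [260.33445096 142.89186924] [ 543.68907459 -305.5414362   146.        ]
[ 215  185   83   39 2034] [255.78515241 204.44788594] [ 482.37286772 -303.09082885  146.        ]
```

View pics/w3.png

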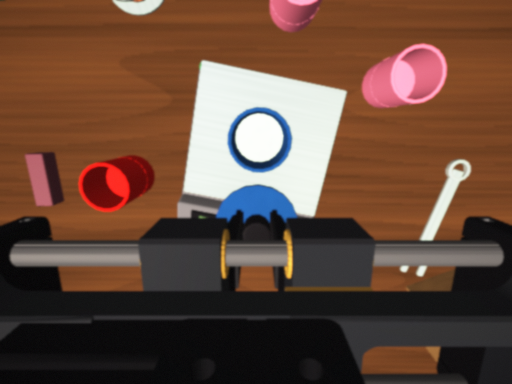

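The picture shows the canister's mouth at (259,139), open on the pan with clear space around it. The held lid is at (256,205) in front of the fingers. Now I measure the mouth centre and the lid's offset from the TCP.

```bash
python3 - <<'E'
from h import *
a,K,T=load('w3')
h=cv2.cvtColor(a,cv2.COLOR_RGB2HSV)
m=cv2.inRange(h,(98,90,25),(125,255,255))
w=m.copy();w[:,:200]=0
cs,_=cv2.findContours(m[90:180,200:320],cv2.RETR_CCOMP,cv2.CHAIN_APPROX_NONE)
for c in cs:
  if len(c)>60:
    e=cv2.fitEllipse(c);u,v=e[0][0]+200,e[0][1]+90;print(u,v,e[1],ray('w3',u,v,146))
# lid: front arc pts
l=m.copy();l[:181]=0
pts=[]
for u in range(220,294,3):
  r=np.where(l[:,u])[0]
  if len(r): pts.append(ray('w3',u,r[0],226)[:2])
pts=np.array(pts)
A=np.c_[2*pts,np.ones(len(pts))];s=np.linalg.lstsq(A,(pts**2).sum(1),rcond=None)[0]
print('lid',s[:2],np.sqrt(s[2]+s[0]**2+s[1]**2), 'fixed R:')
from scipy.optimize import least_squares
print(least_squares(lambda p:np.hypot(*(pts-p).T)-28,s[:2]).x)
print(a[120:160:6,240:280:6].mean(2).astype(int))
E
```

```text
259.1918525695801 139.4343376159668 (62.7510871887207, 63.66128921508789) [ 544.19559825 -305.25679427  146.        ]
258.4319496154785 137.30769729614258 (50.691768646240234, 51.41831970214844) [ 546.09715427 -304.55187961  146.        ]
lid [ 491.58724135 -302.61199477] 27.472529139758965 fixed R:
[ 490.97975611 -302.61183313]
[[ 61 252 253 253 253 253 153]
 [251 253 253 252 252 252 253]
 [253 253 252 252 252 253 253]
 [252 253 252 252 252 252 252]
 [253 252 252 252 252 251 252]
 [243 252 252 252 251 251 251]
 [ 39 246 252 252 251 251  72]]
```

```bash
python3 - <<'E'
from h import *
a,_,_=load('w3');s=grab('scene','s3')
A=cv2.resize(a[95:185,210:310],(400,360),interpolation=cv2.INTER_CUBIC).astype(float)
b=np.clip((A-235)*12,0,255)
u,v=proj('s3',[545,-305,146]);u,v=int(u),int(v);print(u,v)
S=cv2.resize(s[v-20:v+35,u-30:u+50],None,fx=5,fy=5,interpolation=cv2.INTER_CUBIC)
W=np.zeros((640,800,3),np.uint8);W[:360,:400]=A;W[:360,400:]=b;W[365:640,:400]=S
cv2.imwrite('pics/c3.png',cv2.resize(W[:,:,::-1],(750,600)))
E
```

```text
185 206
```

View pics/c3.png

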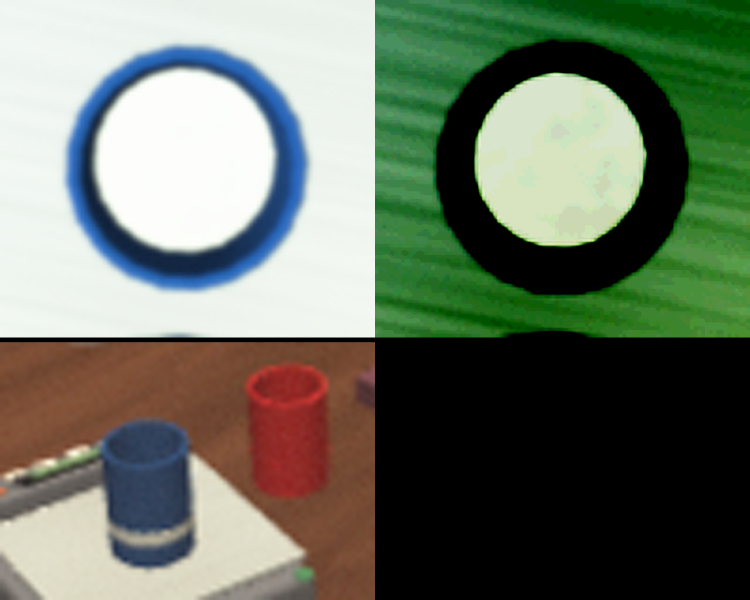

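The canister is open at the top. The pale disc sits well below the rim, about where the white band is, and the plug only needs the top 8 mm. Lid and TCP coincide within 0.5 mm, so I move over the mouth centre (544.3, -305.2).

Request:
move_arm --moves '[0.06,0.018,0,0,0.12,0,0,0,0.12,0,0,0,0.055,0,0,0,0,0,0.1,0,0,0,0.15,0,0,0,0.1,0,0,0,0.02,0,0,0,0,0,0,0,0,0]'

```text
t: 8.22
eef_pos: [544.3, -306.3, 172.9]
tcp_rot: [3.141, -0.001, 0.004]
ft_force: [-0.5, -0.2, -1.2]
opening: 0.182
grip_force: 30.0
```

```bash
python3 - <<'E'
from h import *
s=monitor.state();print(s['t'],s['eef_pos'],s['tcp_rot'],s['ft_force'])
for n,f in(('scene','s4'),('side','d4')):
  a=grab(n,f);p=s['eef_pos']
  h=cv2.cvtColor(a,cv2.COLOR_RGB2HSV);m=cv2.inRange(h,(100,110,25),(122,255,255))
  u,v=proj(f,[p[0],p[1],120]).round().astype(int)
  for r in range(v-22,v+16,1):
    q=np.where(m[r,u-14:u+15])[0]
    if len(q): print(f,r,(q[0]+q[-1])/2+u-14,q[-1]-q[0]+1)
  print([proj(f,[p[0],p[1],z]).round(1) for z in(62,146,167,172)])
E
```

```text
8.225 [ 544.27316196 -306.32200254  172.87611622] [ 3.14084906e+00 -9.40757717e-04  4.04925553e-03] [-0.46347219 -0.17287187 -1.20370849]
s4 198 190.5 2
s4 199 185.0 15
s4 200 185.0 17
s4 201 185.0 17
s4 202 184.5 16
s4 203 184.5 16
s4 204 185.0 15
s4 205 186.0 15
s4 206 185.5 16
s4 207 185.0 17
s4 208 185.5 18
s4 209 185.0 17
s4 210 185.0 17
s4 211 185.0 17
s4 212 186.0 17
s4 213 186.0 17
s4 214 186.0 15
s4 215 185.5 14
s4 216 186.0 15
s4 217 184.5 14
s4 218 186.0 15
s4 219 185.5 14
s4 220 186.5 14
s4 221 186.0 13
s4 222 187.0 13
s4 223 186.0 11
s4 224 186.0 13
s4 225 186.0 9
s4 229 186.0 13
[array([186.9, 228.5]), array([185., 207.]), array([184.5, 201.4]), array([184.4, 200.1])]
d4 116 279.0 1
d4 121 282.0 11
d4 122 281.5 14
d4 123 281.5 14
d4 124 282.0 13
d4 125 282.0 11
d4 126 280.0 7
d4 127 282.0 11
d4 128 282.0 13
d4 129 282.0 15
d4 130 282.0 15
d4 131 282.0 15
d4 132 282.0 15
d4 133 282.0 15
d4 134 282.0 15
d4 135 282.0 15
d4 136 281.5 14
d4 137 281.5 14
d4 138 281.5 14
d4 139 281.5 14
d4 140 281.5 14
d4 141 281.5 14
d4 142 281.5 14
d4 143 282.0 11
d4 144 281.0 7
d4 146 281.5 14
d4 147 281.5 14
d4 148 281.5 14
d4 149 281.0 13
d4 150 281.5 10
[array([281.1, 147.8]), array([281.7, 128.8]), array([281.8, 123.8]), array([281.8, 122.6])]
```

Both views show the lid concentric with the canister to about half a pixel. I descend slowly.

Request:
move_arm --moves '[0,-0.006,0.03,0,0,0,0.03,0,0,0,0.03,0,0,0,0.02,0,0,0,0.01,0,0,0,0,0,0,0,0,0]'

```text
t: 9.2
eef_pos: [544.1, -305.3, 154.3]
tcp_rot: [3.141, -0.0, 0.004]
ft_force: [0.3, 0.4, -0.8]
opening: 0.179
grip_force: 30.0
```

Request:
move_arm --moves '[0,0,0.007,0,0,0,0,0,0,0,0.007,0,0,0,0,0,0,0,0,0]'

```text
t: 9.82
eef_pos: [543.9, -305.2, 152.0]
tcp_rot: [-3.142, 0.0, 0.004]
ft_force: [-1.0, 0.6, -0.8]
opening: 0.183
grip_force: 30.0
```

Request:
move_arm --moves '[0,0,0.005,0,0,0,0,0,0,0,0,0]'

```text
t: 10.2
eef_pos: [544.0, -305.2, 151.3]
tcp_rot: [3.142, 0.0, 0.004]
ft_force: [-1.7, 0.2, -0.6]
opening: 0.178
grip_force: 30.0
```

Request:
move_arm --moves '[0,0,0.004,0,0,0,0,0,0,0,0,0]'

```text
t: 10.58
eef_pos: [544.1, -305.3, 151.2]
tcp_rot: [3.141, -0.0, 0.004]
ft_force: [-2.9, -0.3, 5.4]
opening: 0.181
grip_force: 30.0
```

There is contact at z = 151.2, exactly the predicted home height, with 5 N. I release the lid.

Request:
move_arm --moves '[0,0,0,0,0,0,0,0,0,0,0,0,0,0,0,0,0,0,0,0,0,0,0,0,0,0,0,0]' --claw 95

```text
t: 11.45
eef_pos: [544.1, -305.2, 150.7]
tcp_rot: [3.142, -0.0, 0.004]
ft_force: [-0.2, -0.6, -0.1]
opening: 0.861
grip_force: 0.0
```

```bash
python3 - <<'E'
from h import *
s=monitor.state();print(s['t'],s['eef_pos'],s['ft_force'],s['opening'])
w=grab('wrist','w5');a=grab('scene','s5');d=grab('side','d5')
p=[544,-305,120];im=[]
for f,x in(('s5',a),('d5',d)):
  u,v=proj(f,p).astype(int);im.append(cv2.resize(x[v-40:v+40,u-40:u+40],(400,400),interpolation=cv2.INTER_CUBIC))
cv2.imwrite('pics/c5.png',np.hstack(im)[:,:,::-1])
E
```

```text
11.45 [ 544.05053145 -305.22582591  150.72500169] [-0.23206036 -0.58043285 -0.11042328] 0.8609591628485346
```

View pics/c5.png

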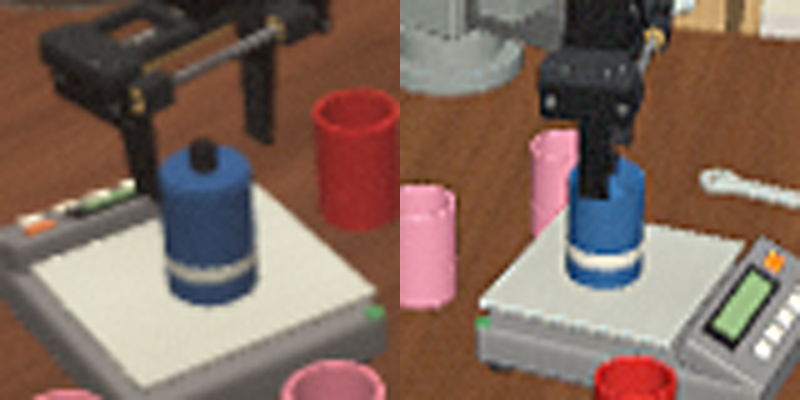

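The crops show the lid seated level on the rim, knob upright, canister undisturbed and the fingers clear on both sides. I lower the fingers around the body and close.

Request:
move_arm --moves '[0,0,0,0,0,0,0,0,0,0,0.06,0,0,0,0.1,0,0,0,0.1,0,0,0,0.065,0,0,0,0.02,0,0,0,0,0,0,0,0,0]'

```text
t: 12.72
eef_pos: [544.2, -305.4, 99.4]
tcp_rot: [3.141, -0.001, 0.004]
ft_force: [-0.3, -0.5, -0.3]
opening: 1.0
grip_force: 0.0
```

Request:
move_arm --moves '[0,0,0,0,0,0,0,0,0,0,0,0,0,0,0,0,0,0,0,0,0,0,0,0]' --claw 45

```text
t: 13.48
eef_pos: [544.1, -305.3, 99.0]
tcp_rot: [3.141, -0.0, 0.004]
ft_force: [-1.0, -0.4, 0.6]
opening: 0.623
grip_force: 30.0
```

Request:
move_arm --moves '[0,0,-0.01,0,0,0,-0.03,0,0,0,-0.06,0,0,0,-0.1,0,0,0,-0.13,0,0,0,-0.13,0,0,0,-0.1,0,0,0,-0.06,0,0,0,-0.03,0,0,0,-0.017,0]'

```text
t: 14.72
eef_pos: [543.9, -305.2, 198.9]
tcp_rot: [-3.141, 0.001, 0.004]
ft_force: [-0.5, 0.0, -5.1]
opening: 0.625
grip_force: 30.0
```

Request:
move_arm --moves '[0,0,0,0,0,0,0,0,0,0,0,0,0,0,0,0,0,0,0,0,0,0,0,0,0,0,0,0,0,0,0,0]'

```text
t: 15.72
eef_pos: [544.0, -305.3, 199.0]
tcp_rot: [3.142, -0.0, 0.004]
ft_force: [0.3, -0.9, -4.8]
opening: 0.625
grip_force: 30.0
```

```bash
python3 - <<'E'
from h import *
s=monitor.state();print(s['t'],s['eef_pos'],s['tcp_rot'],s['ft_force'],s['opening'],np.abs(s['qvel']).max())
a=grab('scene','s6');d=grab('side','d6');p=[544,-305,170];im=[]
for f,x in(('s6',a),('d6',d)):
  u,v=proj(f,p).astype(int);im.append(cv2.resize(x[v-40:v+40,u-40:u+40],(400,400),interpolation=cv2.INTER_CUBIC))
cv2.imwrite('pics/c6.png',np.hstack(im)[:,:,::-1])
E
```

```text
15.725 [ 544.04365837 -305.255602    199.02368492] [ 3.14150772e+00 -5.09820777e-06  4.03287155e-03] [ 0.28521558 -0.91136041 -4.81346635] 0.6254723800268923 0.0014902499926360126
```

View pics/c6.png

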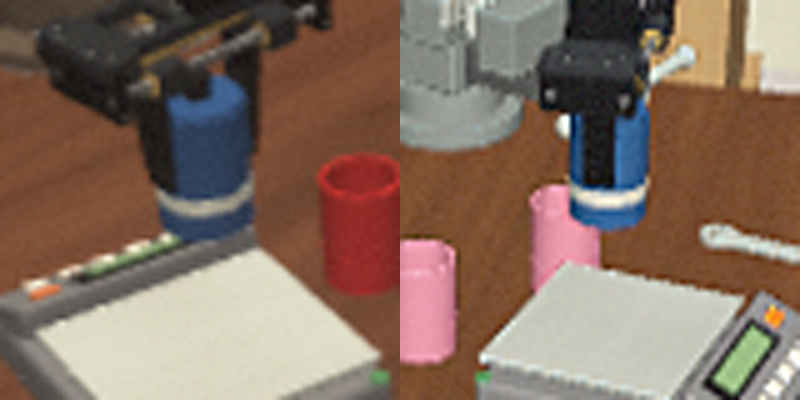

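The canister is held clear of the pan with the lid on. In the scene view the band looks slightly inclined, so I measure the tilt.

```bash
python3 - <<'E'
from h import *
for f,z0 in(('s5',62),('s6',162),('d5',62),('d6',162)):
  a=load(f)[0];h=cv2.cvtColor(a,cv2.COLOR_RGB2HSV);m=cv2.inRange(h,(98,90,20),(125,255,255))
  u,v=proj(f,[544,-305,z0+42]).round().astype(int)
  b=np.zeros_like(m);b[v-22:v+22,u-14:u+15]=m[v-22:v+22,u-14:u+15]
  g=cv2.cvtColor(a,cv2.COLOR_RGB2HSV)[...,:]
  wb=((a.min(2)>105)&(g[...,1]<90)).astype(np.uint8)
  # band column tops/bottoms
  print(f,'axis proj',proj(f,[544,-305,z0]).round(1),proj(f,[544,-305,z0+84]).round(1))
  for r in range(v-12,v+18,2):
    q=np.where(b[r])[0]
    if len(q):print(r,q[0],q[-1],end='; ')
  print()
  cols=[]
  for c in range(u-7,u+9):
    q=[r for r in range(v+2,v+15) if wb[r,c]]
    bl=np.where(b[:,c])[0]
    cols.append((c,np.mean(q).round(1) if q else None,bl[-1] if len(bl) else None))
  print([(int(c),q if q is None else float(q),int(bb) if bb is not None else None) for c,q,bb in cols])
E
```

```text
s5 axis proj [187.1 228.3] [185.3 206.8]
206 178 194; 208 177 194; 210 177 194; 212 178 194; 214 178 194; 216 178 194; 218 178 194; 220 178 194; 222 178 194; 224 180 192; 228 194 194; 230 179 194; 232 181 191; 
[(179, 227.5, 230), (180, 228.3, 231), (181, 227.0, 232), (182, 227.0, 232), (183, 227.5, 232), (184, 227.5, 233), (185, 228.0, 233), (186, 228.0, 233), (187, 227.5, 233), (188, 228.0, 233), (189, 227.0, 233), (190, 227.0, 232), (191, 227.0, 232), (192, 226.0, 231), (193, 227.5, 231), (194, 227.7, 230)]
s6 axis proj [184.9 202.5] [182.9 179.5]
179 178 193; 181 177 192; 183 178 192; 185 178 193; 187 179 193; 189 179 193; 191 179 192; 193 179 192; 195 180 192; 197 179 190; 199 181 186; 201 193 193; 203 177 193; 205 177 191; 207 181 187; 
[(177, 200.0, 205), (178, 200.5, 205), (179, 201.0, 206), (180, 201.0, 206), (181, 201.0, 207), (182, 201.0, 207), (183, 201.0, 207), (184, 201.0, 207), (185, 201.0, 207), (186, 201.0, 207), (187, 201.0, 207), (188, 201.0, 206), (189, 200.0, 206), (190, 200.0, 205), (191, 199.0, 205), (192, 198.0, 204)]
d5 axis proj [281.1 148. ] [281.7 128.9]
1
[... 263 characters left out ...]
, 150), (280, 148.6, 151), (281, 148.6, 151), (282, 148.6, 151), (283, 148.6, 151), (284, 149.0, 150), (285, 149.0, 150), (286, 148.3, 150), (287, 148.7, 149), (288, 148.3, 149), (289, 147.5, 138)]
d6 axis proj [281.8 125.2] [282.3 104.7]
103 288 289; 105 275 290; 107 275 290; 109 275 290; 111 275 290; 113 275 289; 115 275 289; 117 275 289; 119 276 289; 123 275 289; 125 275 289; 127 277 287; 
[(275, 123.3, 125), (276, 123.8, 126), (277, 122.0, 127), (278, 122.0, 127), (279, 123.6, 127), (280, 122.5, 127), (281, 122.5, 128), (282, 122.5, 128), (283, 122.5, 128), (284, 122.5, 128), (285, 122.5, 128), (286, 122.0, 127), (287, 122.0, 127), (288, 121.5, 126), (289, 121.0, 125), (290, 119.0, 111)]
```

```bash
python3 - <<'E'
from h import *
from math import *
for n in('scene','side'):
  ims=[np.asarray(viewer.read_camera(n)).astype(float) for _ in range(3)]
  f0={'scene':'s5','side':'d5'}[n]
  for tag,im,z0 in(('before',load(f0)[0].astype(float),62),('now',np.mean(ims,0),162)):
    u,v=proj(f0,[544,-305,z0+18])
    us,ys=[],[]
    for c in range(round(u)-5,round(u)+6):
      r0=round(v)-5; col=im[r0:r0+11,c]
      w=np.clip(col[:,0]-60,0,None)   # red: band high, blue low
      # keep contiguous peak
      k=int(np.argmax(w[3:9]))+3; s=slice(max(k-3,0),k+4); ww=w[s]-w[s].min()
      us.append(c-u);ys.append((ww*np.arange(r0,r0+11)[s]).sum()/ww.sum())
    p=np.polyfit(us,ys,2);print(n,tag,'slope deg',degrees(atan(p[1])).__round__(2),'curv',p[0].round(4),np.round(ys,1))
E
```

```text
scene before slope deg -4.63 curv -0.0303 [227.4 227.5 227.5 227.8 227.6 227.6 227.6 227.4 227.  226.8 226.3]
scene now slope deg -4.32 curv -0.0274 [200.9 201.  201.3 201.4 201.4 201.3 201.2 201.1 200.8 200.7 200.5]
side before slope deg 2.15 curv -0.0383 [144.7 145.4 145.8 145.8 145.9 146.1 146.1 146.1 145.9 145.7 145.4]
side now slope deg 1.39 curv -0.0265 [121.9 122.1 122.3 122.4 122.6 122.6 122.6 122.6 122.4 122.1 122.1]
```

The band slope is the same before and after the lift, within 1°, so the canister is level. I hand in.

```bash
python3 -c "
from h import *
s=monitor.state();print(s['t'],s['eef_pos'],s['ft_force'],s['grip_force']);print(order.job_done())"
```

```text
16.125 [ 544.05356086 -305.2443734   199.0432234 ] [ 0.80114224 -0.19077308 -4.22982814] 29.99923217575997
the job is handed in; nothing more can be done
None
```

Job handed in at 16.1 s: the lid is fully home, and the blue canister is held by its body, level to within about 1° and still, about 100 mm above the pan; no verdict came back.

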